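Put the chopping board away behind the bread bin

TASK

Take the washed dark wooden chopping board out of the dish drainer and stand it on its long edge behind the bread bin, next to the white tray that stands against the back ledge. Then walk the heavy bread bin straight back by nudging its two wooden ends in turn, a little at a time so that it never slews more than about 15 degrees, until bin, board and tray are snug and square against the ledge with the board hidden behind the bin. Keep off the bin's thin green lid, and leave the rest of the kitchen things where they are.

Things in the scene. Friction and masses are not known exactly. Their poses are not given: they have to be found in the camera images.
- ledge: Low fixed ledge along the back of the counter, 110 mm high. Origin at the foot of its flat near face; x points level into the ledge (away from the robot), y along the face to the left, z up. The near face is the plane x = 0, from y = -630 to +570 mm; things before it have negative x. A tub (y = -230) and plates on top are under 65 mm high, a cup (y = 240) 90 mm.
- bin: Bread bin, loose, 130 mm deep (x), 260 mm wide (y), 148 mm high, 1.0 to 1.5 kg, friction on the counter 0.5 to 0.7. Origin under its centre; x points to its flat upright back, y to its left. Two pale wooden end cheeks (25 mm thick) carry it, a green lid lies between. A push on one cheek swings it about the other, which stays or creeps forward a little (up to a third as far).
- bin_cheek_left (a point): Front edge of the bin's left wooden cheek, in the middle of its 25 mm thickness, 55 mm up: the place to push. The cheek's front edge is upright up to 76 mm high and above that curves back as a 72 mm radius to the top.
- bin_cheek_right (a point): Front edge of the bin's right wooden cheek, in the middle of its 25 mm thickness, 55 mm up: the place to push.
- bin_back_left (a point): Rear left upright edge of the bin (x = +65, y = +130 mm in the bin's frame), 74 mm up.
- bin_back_right (a point): Rear right upright edge of the bin (x = +65, y = -130 mm in the bin's frame), 74 mm up.
- bin_lid (a joint): Thin green roll-top lid between the cheeks, hinge angle in rad: 0 shut, grows as it opens; it stays shut. In the bin's frame it bulges to x = -52 mm (13 mm behind the cheeks' front) at 76 mm height, with a 90 mm wide wooden grip in the middle standing out to x = -62 mm at 82 to 94 mm height.
- board_mid (a point): Centre of the dark wooden chopping board to be put away, 200 mm long (its x), 22 mm thick (its y), 150 mm high (z), 0.4 kg, rigid, standing on its long edge in one of the three drainer slots; centre 75 mm above its lower edge.
- board: The same chopping board; origin at the middle of its lower long edge.
- white_tray_mid (a point): Centre of the white serving tray, 220 mm long (its x), 20 mm thick (its y), 140 mm high, loose, standing on its long edge within 6 mm of the ledge's face, its flat bottom towards the ledge.
- drainer: Fixed grey dish drainer, 256 x 221 mm; origin under its centre. Its three slots lie along its own x, at y = -64, 0 and +64 mm; each holds one upright thing between two wire hoops 26 mm apart (inside), 69 mm high; the things stand on its floor, 12 mm above the counter.
- green_board: Green plastic chopping board in the drainer, 190 x 22 x 140 mm, to be left there. Origin at the middle of its lower edge.
- oven_tray: Dark steel oven tray standing in the drainer, 200 x 22 x 145 mm, to be left there. Origin at the middle of its lower edge.
- toaster: White two-slice toaster, fixed, 165 (x) x 280 (y) x 184 mm high, to the right of the bin against the ledge; a lever stands out 21 mm from its left end. Origin under the middle of that left end; the toaster lies along its -y.
- jar: Glass jar, 58 mm across, 100 mm high, standing between bin and toaster. Origin under its centre.
- mug: White mug, 80 mm across, 95 mm high, its handle about 35 mm out along its +y. Origin under its centre.
- milk: Milk carton, 65 x 65 mm, 177 mm high. Origin under its centre.
- sachet_bowl: White bowl of sachets, 92 mm across, 50 mm high, standing to the left of the bin near the ledge. Origin under its centre.
- kettle: Steel jug kettle on its base, 160 mm across, 205 mm high, handle out to 117 mm along its -y. Origin under its centre.

How it is judged:
By the outcome, as a careful person would: the job done as asked, in the order asked, and still so for the second after the job is handed in, with the robot touching nothing.
It also fails if it takes over 70 s, if anything falls off the work surface, if the arm or the gripper's body presses on something with over 40 N, if the wrist force passes 120 N, or if a joint passes its speed limit or range.

ROBOT

A 6-joint arm with a two-finger parallel gripper is mounted at the origin on the work surface. World frame = base frame: x ahead of the robot, y to its left, z up, the work surface at z = 0. Lengths are in m, angles in rad, forces in N, time in s.
With the tool pointing down it reaches from about 0.3 to 0.75 m from the base axis. Payload 8.5 kg.
Tool frame: the origin (TCP) lies between the finger pads; the fingertips stand 8 mm ahead of it and the grasp point (between the pads) lies 11 mm behind it; z points along the fingers, y is the direction in which the jaws open and shut (so a half turn about z gives the same grasp; the last joint's range is limited). The gripper opens to 85 mm and grips with 20 to 120 N. Pads are 22 mm wide; open, the fingers measure 114 mm over their backs; the gripper's body (76 mm by 85 mm) begins 54 mm behind the grasp point. The pads swing forward as they close: fully open they stand 13 mm farther back than shut.
Start: joints at [1.11, 0.381, 1.297, -0, 1.464, -0.215], TCP at [0.134, 0.533, 0.239] pointing down, gripper open.
Joint ranges: [-3.11, 3.11], [-0.89, 2.33], [0.22, 2.48], [-1.42, 4.56], [0.17, 2.85], [-2.88, 2.88]. Speed limits (rad/s): [2.39, 2.39, 3.14, 3.14, 3.14, 3.14].

INTERFACE

Orientations are given as a rotation vector (axis times angle).
In Python, from station import monitor, vision, r gives the robot as it stands.
- The arm moves only by the tool play_rows, never from a script. Its argument "targets" is a list that holds one entry, the list of rows, each a list of 7 numbers: the turn, a rotation vector about the tool's x, y, z in rad, then the shift along the tool's x, y, z in mm, then the finger opening in mm, from 0 to 85.4. A call has exactly 10 rows; each row shifts and turns the commanded pose from where the row before left it, along the tool's axes as they then stand; what a row does not reach is not made up. A row lasts 1/8 s, in which the tool goes at most 62.5 mm and 10.7 degrees, less where a joint would pass 70% of its speed; a pose out of reach is approached as far as the arm can. A call is refused whole if a number of a shift passes 62.5 or a number of a turn 0.188, either way. A call with a gripper value outside its range is refused whole. The fingers move at their own pace and stop on an object; "newtons" is the grip in N (left out, the last holds). Time passes only in rows, so rows that do not move let the fingers close, or fill a call up. It gives the time, the measured TCP pose, the force and the opening at its end, in the units of the state.
- monitor.sense(): the state, without advancing time (a new reading comes with each control period).
- vision.get_image(name): name is "side" or "top"; returns a dict with "pixels" (384x512x3 uint8, blue, green, red), "fovy" (degrees; the focal length in pixels is half the picture's height over the tangent of half this angle, whatever the lens; pixels are square), "cx", "cy" (the principal point, pixels), "rvec" (rotation vector, rad) and "tvec" (3), from world to camera coordinates, as OpenCV has them. Camera axes: x right, y down, z forward; pixel columns grow to the right and rows downward; lengths in m; the calibration is good to about 2 mm. A picture is of the moment at which its call begins. There is no depth.
- r.sign_off(): hands the job in, once; it reports no verdict.
The state is a dict: "time": time; "q": joint angles; "dq": joint speeds; "effort": joint torques, N m; "eef_pos": TCP position; "ee_rot": TCP orientation; "wrist_force": force on the tool from outside, world axes, zero at the start; "ft_torque": the same for the moment, N m; "finger_gap": finger opening in m.
Only numpy, scipy, OpenCV 4.12 (cv2) and the standard library are available. Lean on these libraries where they do the work, as an engineer would, in place of code of your own. Each camera call takes 0.05 s, during which the arm holds its last target.

## Working session

There is one attempt and no reset: what is moved stays moved. The work goes in short steps, Python scripts to look and compute and a tool call to move; the robot and the scene stay as the last step left them, time stands still between calls to the robot, and variables do not carry over. Pictures are saved under pics/ and viewed, and the job is handed in when it is done.

Besides the shell and the picture viewer there is one more tool, called after "Request:" as a command line: name --argument value ..., lists and objects as JSON in quotes. play_rows: Moves the arm, as the interface text tells. Its arguments: {"type":"object","properties":{"targets":{"type":"array","items":{"type":"array","items":{"type":"array","items":{"type":"number"}}}},"newtons":{"type":"number"}},"required":["targets"]}

```bash
ls; mkdir -p pics
python3 - <<'E'
from station import monitor, vision, r
import cv2
print(monitor.sense())
for n in("side","top"):
    d=vision.get_image(n); cv2.imwrite(f"pics/{n}0.png",d["pixels"]); print(n,d["fovy"],d["cx"],d["cy"],d["rvec"],d["tvec"])
E
```

```text
pics
{'time': 0.0, 'q': array([ 1.10970979e+00,  3.81207545e-01,  1.29825581e+00,  5.15053849e-06,
        1.46359650e+00, -2.15336007e-01]), 'dq': array([ 0.00111687,  0.00018167, -0.00104858,  0.00058233, -0.00068688,
        0.00018139]), 'effort': array([ 2.72123441e-03, -4.48461771e+01, -2.31275511e+01, -9.25401810e-05,
        4.79110720e-03,  2.33905460e-06]), 'eef_pos': array([0.13370008, 0.53321549, 0.23870724]), 'ee_rot': array([-3.84993888e-01, -3.11741728e+00,  2.17110182e-03]), 'wrist_force': array([-0.67077137,  0.08814328,  0.67260985]), 'ft_torque': array([ 0.04598942,  0.01032694, -0.0340198 ]), 'finger_gap': 0.08496661847842901}
side 52.28587280566779 253.7790744625395 190.03702474050846 [ 0.97680913  2.51879084 -1.02099007] [ 0.44560825 -0.18127331  1.69342746]
top 50.58963983984093 256.1457054000616 192.4073305098207 [ 2.18040674 -2.11668081  0.16074042] [-0.07210576  0.57960361  1.33211122]
```

View pics/side0.png

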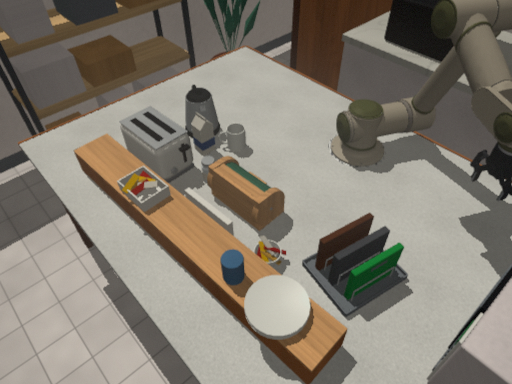

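View pics/top0.png

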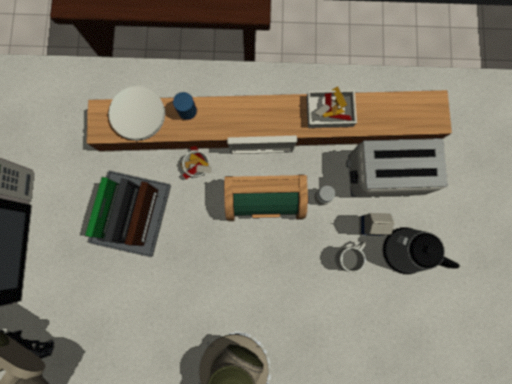

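```bash
cat > h.py <<'E'
import numpy as np, cv2
from station import monitor, vision, r
from scipy.spatial.transform import Rotation as R
def cam(n):
    d=vision.get_image(n); f=192/np.tan(np.radians(d["fovy"])/2)
    d["K"]=np.array([[f,0,d["cx"]],[0,f,d["cy"]],[0,0,1]]); d["Rm"]=cv2.Rodrigues(np.array(d["rvec"]))[0]
    d["C"]=-d["Rm"].T@np.array(d["tvec"]); return d
def ray(d,u,v):
    w=d["Rm"].T@np.linalg.solve(d["K"],[u,v,1.]); return d["C"],w/np.linalg.norm(w)
def onz(d,u,v,z):
    C,w=ray(d,u,v); return C+w*(z-C[2])/w[2]
def proj(d,p):
    q=d["K"]@(d["Rm"]@np.array(p,float)+np.array(d["tvec"])); return q[:2]/q[2]
def crop(d,x0,y0,x1,y1,s,name):
    cv2.imwrite(name,cv2.resize(d["pixels"][y0:y1,x0:x1],None,fx=s,fy=s,interpolation=cv2.INTER_CUBIC))
E
python3 - <<'E'
from h import *
d=cam("top"); crop(d,80,90,330,270,3.2,"pics/t1.png"); print(d["C"])
d=cam("side"); crop(d,180,140,420,320,3.2,"pics/s1.png"); print(d["C"])
E
```

```text
[ 0.38370238 -0.05099172  1.40208139]
[1.18913906 0.68155759 1.10478543]
```

View pics/t1.png

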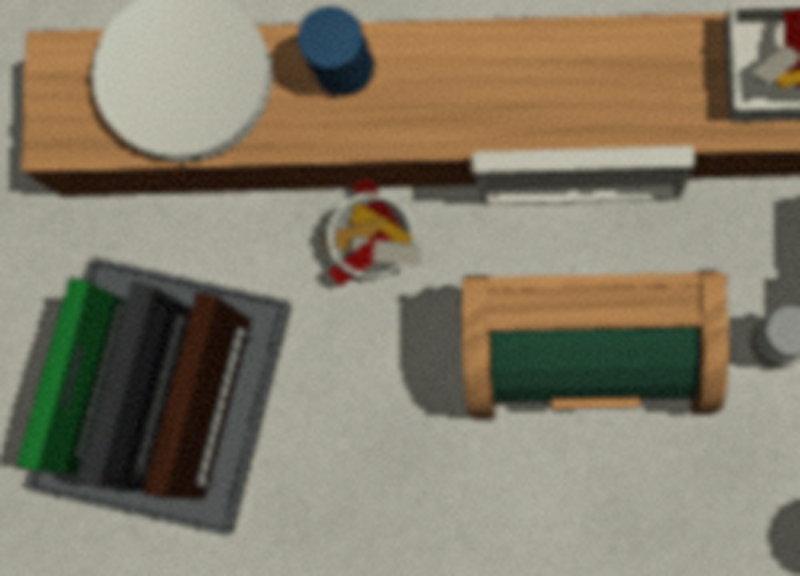

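View pics/s1.png

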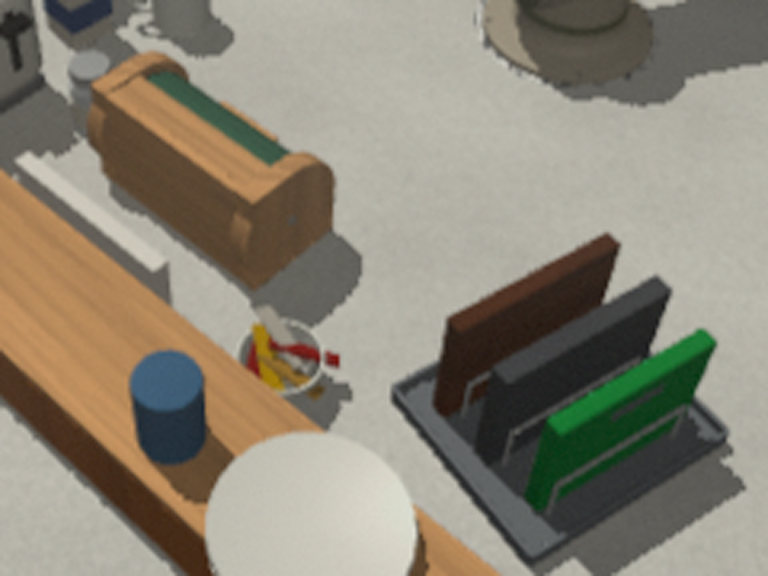

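Run:
```python
from h import *
d=cam("top")
p=d["pixels"]; d["pixels"]=np.clip((p/255.)**0.55*255,0,255).astype(np.uint8)
crop(d,80,160,180,260,6,"pics/t2.png"); crop(d,215,125,315,225,6,"pics/t3.png")
```

```text
(no output)
```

View pics/t2.png

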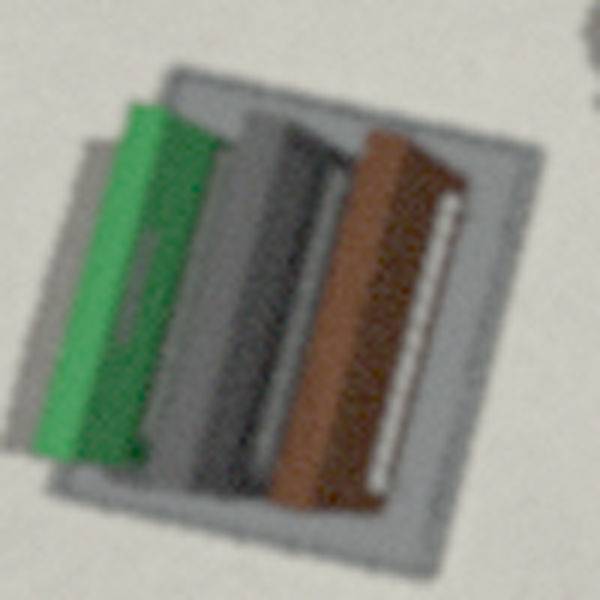

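View pics/t3.png

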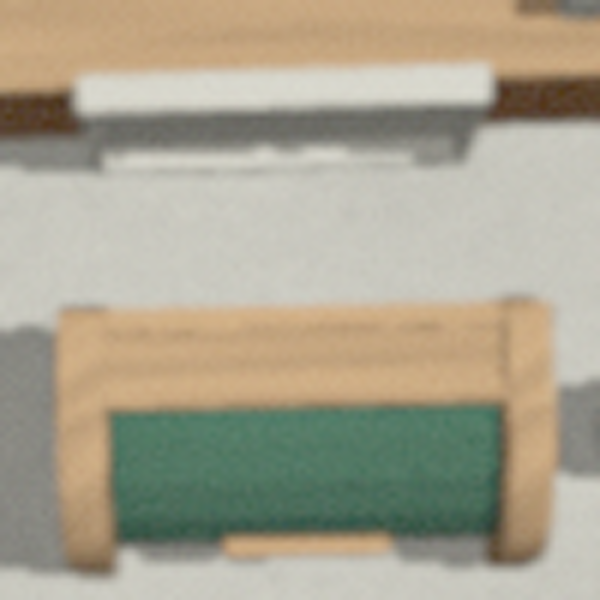

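Run:
```python
from h import *
d=cam("top"); s=cam("side")
P=lambda x,y,s_,u,v,z: np.round(1e3*onz(d,x+u/s_-.5+.5/s_ ,y+v/s_-.5+.5/s_,z),1)
def seg(n,a,b):
    v=a-b; print(n,a,b,"mid",(a+b)/2,"len",np.hypot(*v[:2]).round(1),"ang",np.degrees(np.arctan2(v[1],v[0])).round(2))
t=lambda u,v,z:P(80,160,6,u,v,z); b=lambda u,v,z:P(215,125,6,u,v,z)
seg("board L",t(367,132,.162),t(270,500,.162)); seg("board R",t(410,140,.162),t(318,508,.162))
seg("oven L",t(247,115,.157),t(145,485,.157));
seg("green L",t(130,103,.152),t(35,455,.152));
seg("bin back",b(58,312,.148),b(550,302,.148))
seg("bin front",b(90,572,.07),b(522,562,.07))
seg("tray back",b(75,75,.14),b(495,65,.14)); seg("tray front",b(75,112,.14),b(495,104,.14))
q=lambda u,v,z:P(80,90,3.2,u,v,z)
seg("ledge top",q(22,172,.11),q(740,150,.11))
seg("ledge foot",q(62,193,0),q(780,175,0))
print("bowl",q(370,237,.05)); print("jar",q(790,330,.1))
print("cup top",q(330,38,.2),"plate",q(180,75,.17))
# side checks
S=lambda u,v,z: np.round(1e3*onz(s,180+u/3.2,140+v/3.2,z),1)
print("side board top far, near",S(450,320,.162),S(612,240,.162))
print("side bin back top",S(95,98,.148),S(255,193,.148))
print("side tray top",S(20,165,.14),S(165,275,.14))
```

```text
board L [587.1 302.9 162. ] [397.8 338.5 162. ] mid [492.45 320.7  162.  ] len 192.6 ang -10.65
board R [583.6 280.5 162. ] [394.6 314.1 162. ] mid [489.1 297.3 162. ] len 192.0 ang -10.08
oven L [594.9 366.9 157. ] [403.6 403.7 157. ] mid [499.25 385.3  157.  ] len 194.8 ang -10.89
green L [600.3 429.7 152. ] [417.1 462.6 152. ] mid [508.7  446.15 152.  ] len 186.1 ang -10.18
bin back [613.2  46.8 148. ] [ 626.3 -210.3  148. ] mid [619.75 -81.75 148.  ] len 257.4 ang 92.92
bin front [483.7  29.6  70. ] [ 496.2 -206.5   70. ] mid [489.95 -88.45  70.  ] len 236.4 ang 93.03
tray back [743.3  43.6 140. ] [ 755.8 -180.4  140. ] mid [749.55 -68.4  140.  ] len 224.3 ang 93.19
tray front [723.   42.8 140. ] [ 734.4 -180.8  140. ] mid [728.7 -69.  140. ] len 223.9 ang 92.92
ledge top [716.3 502.9 110. ] [ 762.3 -229.   110. ] mid [739.3  136.95 110.  ] len 733.3 ang 93.6
ledge foot [722.2 504.    0. ] [ 767.3 -288.8    0. ] mid [744.75 107.6    0.  ] len 794.1 ang 93.26
bowl [672.5 154.5  50. ]
jar [ 578.7 -282.9  100. ]
cup top [835.  180.1 200. ] plate [803.6 331.1 170. ]
side board top far, near [588.4 287.4 162. ] [399.7 330.4 162. ]
side bin back top [ 638.5 -188.4  148. ] [604.6  38.2 148. ]
side tray top [ 756.3 -167.6  140. ] [738.2  52.7 140. ]
```

```bash
cat >> h.py <<'E'
def plan(pos_mm, M):
    """rotvec (tool frame) and then shift in tool axes AFTER the turn"""
    s=monitor.sense(); R0=R.from_rotvec(s["ee_rot"]); p=s["eef_pos"]*1e3
    print("t",round(s["time"],2),"pos",p.round(1),"q",np.round(s["q"],2),"F",np.round(s["wrist_force"],1),"gap",round(s["finger_gap"]*1e3,1))
    print("axes x,y,z:",R0.as_matrix().T.round(3).tolist())
    print("turn",(R0.inv()*R.from_matrix(M)).as_rotvec().round(4),"shift after turn",(M.T@(np.array(pos_mm)-p)).round(1),"shift before",(R0.as_matrix().T@(np.array(pos_mm)-p)).round(1))
def tool(yaw_deg,tilt_deg=0):
    """tool y along heading yaw (jaw axis), z down, tilted so z leans toward +jaw... tilt about tool x"""
    y=np.array([np.cos(np.radians(yaw_deg)),np.sin(np.radians(yaw_deg)),0]); z=np.array([0,0,-1.]); x=np.cross(y,z)
    return np.stack([x,y,z],1)@R.from_rotvec([np.radians(tilt_deg),0,0]).as_matrix()
E
python3 - <<'E'
from h import *
for yaw in (-10.4+90,-10.4-90): plan([491,309,230],tool(yaw))
E
```

```text
t 0.35 pos [133.8 533.4 239.2] q [ 1.11  0.38  1.3  -0.    1.46 -0.22] F [-0.2  0.4 -0.4] gap 85.4
axes x,y,z: [[-0.97, 0.243, 0.0], [0.243, 0.97, -0.0], [-0.0, -0.0, -1.0]]
turn [-0.0003 -0.0001 -0.0643] shift after turn [-391.8 -156.2    9.2] shift before [-401.1 -130.8    9.2]
t 0.35 pos [133.8 533.4 239.2] q [ 1.11  0.38  1.3  -0.    1.46 -0.22] F [-0.2  0.4 -0.4] gap 85.4
axes x,y,z: [[-0.97, 0.243, 0.0], [0.243, 0.97, -0.0], [-0.0, -0.0, -1.0]]
turn [-1.0000e-04  4.0000e-04  3.0773e+00] shift after turn [391.8 156.2   9.2] shift before [-401.1 -130.8    9.2]
```

Request:
play_rows --targets '[[[0,0,-0.064,0,0,0,48],[0,0,0,-49,-19.5,0,48],[0,0,0,-49,-19.5,0,48],[0,0,0,-49,-19.5,0,48],[0,0,0,-49,-19.5,0,48],[0,0,0,-49,-19.5,0,48],[0,0,0,-49,-19.5,0,48],[0,0,0,-49,-19.5,0,48],[0,0,0,-49,-19.5,0,48],[0,0,0,0,0,0,48]]]'

```text
time: 1.6
eef_pos: [0.4937, 0.307, 0.2386]
ee_rot: [-0.292, -3.128, 0.001]
wrist_force: [-1.0, 1.4, 0.4]
finger_gap: 0.048
```

Run:
```python
from h import *
plan([491,309,130],tool(79.6))
d=cam("side"); crop(d,260,100,460,320,2.6,"pics/s2.png")
d=cam("top"); crop(d,80,140,200,260,5,"pics/t4.png")
```

```text
t 1.6 pos [493.7 307.  238.6] q [ 0.35  0.44  1.21 -0.    1.5  -1.03] F [-1.   1.4  0.4] gap 48.0
axes x,y,z: [[-0.983, 0.185, 0.0], [0.185, 0.983, -0.001], [-0.0, -0.001, -1.0]]
turn [-0.0006 -0.0002 -0.0044] shift after turn [  3.    1.5 108.6] shift before [  3.    1.5 108.6]
```

View pics/s2.png

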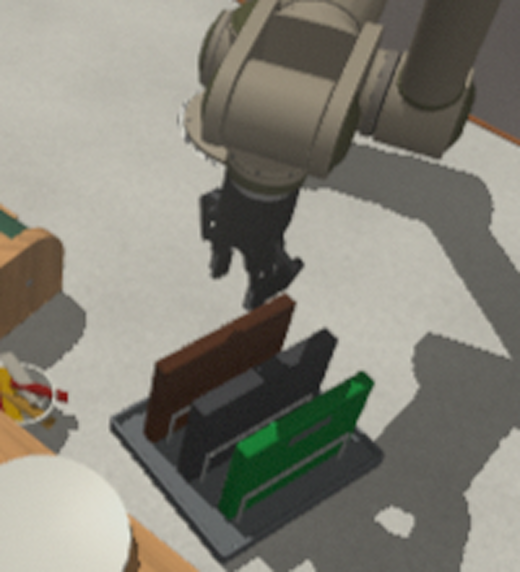

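View pics/t4.png

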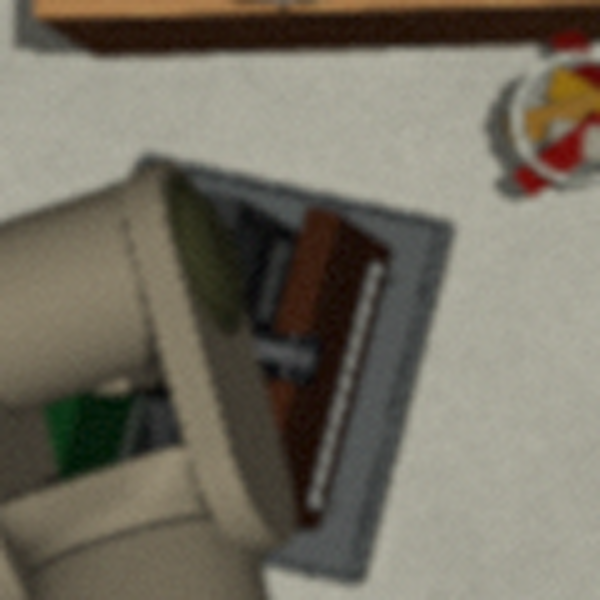

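Request:
play_rows --targets '[[[0,0,-0.004,3,1.5,15,48],[0,0,0,0,0,20,48],[0,0,0,0,0,20,48],[0,0,0,0,0,20,48],[0,0,0,0,0,14,48],[0,0,0,0,0,10,48],[0,0,0,0,0,6,48],[0,0,0,0,0,4,48],[0,0,0,0,0,0,48],[0,0,0,0,0,0,48]]]'

```text
time: 2.95
eef_pos: [0.4887, 0.3112, 0.1307]
ee_rot: [0.279, 3.129, 0.001]
wrist_force: [-0.3, 0.3, -0.6]
finger_gap: 0.0479
```

Run:
```python
from h import *
plan([491,309,130],tool(79.6))
d=cam("side"); crop(d,260,100,460,320,2.6,"pics/s3.png")
```

```text
t 2.95 pos [488.7 311.2 130.7] q [ 0.36  0.53  1.38  0.    1.23 -1.03] F [-0.3  0.3 -0.6] gap 47.9
axes x,y,z: [[-0.984, 0.177, -0.001], [0.177, 0.984, 0.0], [0.001, 0.0, -1.0]]
turn [0.0004 0.0006 0.0037] shift after turn [-2.7 -1.8  0.7] shift before [-2.7 -1.8  0.7]
```

View pics/s3.png

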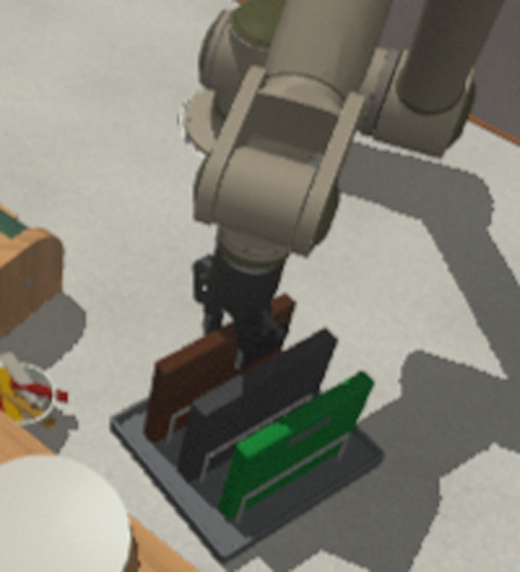

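Request:
play_rows --newtons 60 --targets '[[[0,0,0,-2,-1.5,0,10],[0,0,0,0,0,0,10],[0,0,0,0,0,0,10],[0,0,0,0,0,0,10],[0,0,0,0,0,0,10],[0,0,0,0,0,0,10],[0,0,0,0,0,-5,10],[0,0,0,0,0,-15,10],[0,0,0,0,0,-20,10],[0,0,0,0,0,-30,10]]]'

```text
time: 4.25
eef_pos: [0.4894, 0.3092, 0.2008]
ee_rot: [-0.278, -3.127, 0.002]
wrist_force: [0.4, 0.2, -3.9]
finger_gap: 0.0213
```

Run:
```python
from h import *
plan([691,-77,118],tool(3.2))
d=cam("side"); crop(d,260,100,460,320,2.6,"pics/s4.png")
```

```text
t 4.25 pos [489.4 309.2 200.8] q [ 0.36  0.46  1.28  0.    1.4  -1.03] F [ 0.4  0.2 -3.9] gap 21.3
axes x,y,z: [[-0.984, 0.177, 0.002], [0.177, 0.984, -0.001], [-0.003, -0.001, -1.0]]
turn [-2.6000e-03 -1.2000e-03  1.3373e+00] shift after turn [-396.9  179.7   82.8] shift before [-266.8 -344.4   82.6]
```

View pics/s4.png

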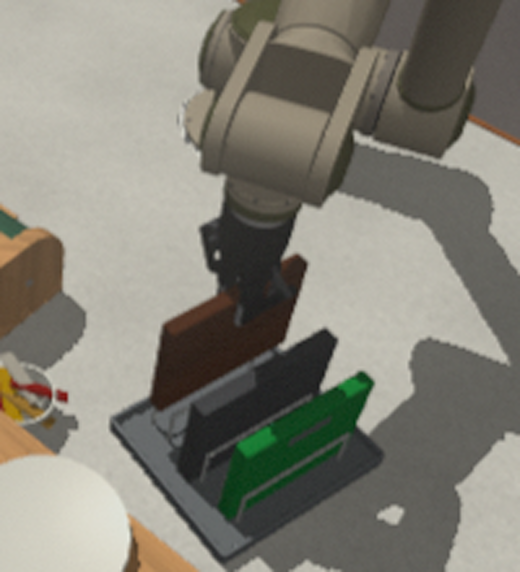

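Request:
play_rows --targets '[[[0,0,0,0,0,-32,10],[0,0,0,0,0,-32,10],[0,0,0,0,0,-32,10],[0,0,0.167,0,0,0,10],[0,0,0.167,0,0,0,10],[0,0,0.167,0,0,0,10],[0,0,0.167,0,0,0,10],[0,0,0.167,0,0,0,10],[0,0,0.167,0,0,0,10],[0,0,0.167,0,0,0,10]]]'

```text
time: 5.55
eef_pos: [0.4898, 0.3093, 0.296]
ee_rot: [-1.965, -2.45, 0.001]
wrist_force: [0.2, 0.0, -4.8]
finger_gap: 0.0216
```

Request:
play_rows --targets '[[[0,0,0.168,0,0,0,10],[0,0,0,-48,22,0,10],[0,0,0,-48,22,0,10],[0,0,0,-48,22,0,10],[0,0,0,-48,22,0,10],[0,0,0,-48,22,0,10],[0,0,0,-48,22,0,10],[0,0,0,-48,22,0,10],[0,0,0,-48,22,0,10],[0,0,0,0,0,0,10]]]'

```text
time: 6.8
eef_pos: [0.6881, -0.0679, 0.2941]
ee_rot: [-2.162, -2.276, 0.003]
wrist_force: [-0.4, 0.8, -4.2]
finger_gap: 0.0212
```

Run:
```python
from h import *
plan([691,-77,118],tool(3.2))
d=cam("side"); crop(d,160,60,360,280,2.6,"pics/s5.png")
d=cam("top"); crop(d,200,80,350,220,4,"pics/t5.png")
```

```text
t 6.8 pos [688.1 -67.9 294.1] q [-0.27  0.63  0.71 -0.    1.8  -0.32] F [-0.4  0.8 -4.2] gap 21.2
axes x,y,z: [[-0.052, 0.999, 0.0], [0.999, 0.052, -0.003], [-0.003, 0.0, -1.0]]
turn [-0.0028 -0.0004 -0.0042] shift after turn [ -9.3   2.4 176.1] shift before [ -9.3   2.9 176.1]
```

View pics/s5.png

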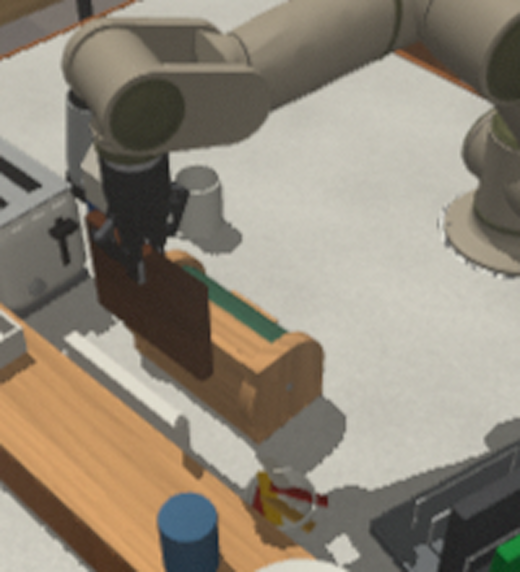

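View pics/t5.png

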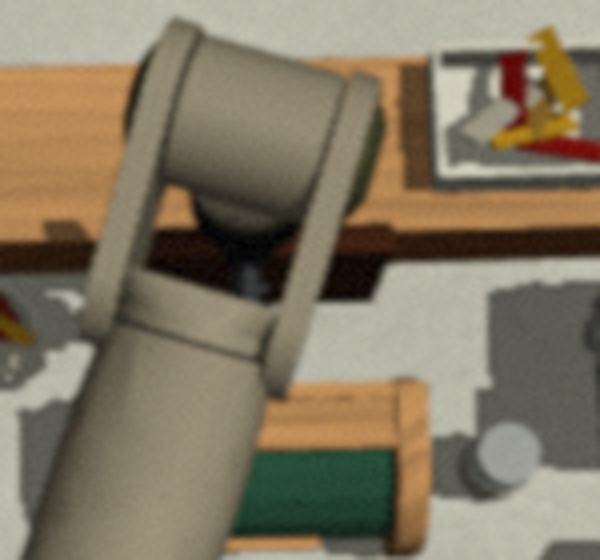

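Run:
```python
from h import *
s=cam("side")
S=lambda u,v,z: np.round(1e3*onz(s,160+u/2.6,60+v/2.6,z),1)
print(S(95,212,.326),S(212,295,.326),S(98,305,.176),S(210,378,.176))
plan([686,-77,150],tool(3.2))
```

```text
[ 689.9 -160.6  326. ] [681.   45.6 326. ] [ 704.8 -164.5  176. ] [680.4  32.2 176. ]
t 6.95 pos [687.1 -63.5 296.1] q [-0.26  0.63  0.71  0.    1.8  -0.32] F [ 0.9 -0.  -3.5] gap 21.5
axes x,y,z: [[-0.057, 0.998, 0.001], [0.998, 0.057, -0.001], [-0.001, 0.001, -1.0]]
turn [-0.0008 -0.0007  0.0008] shift after turn [-13.5  -1.8 146.1] shift before [-13.6  -1.7 146.1]
```

Request:
play_rows --targets '[[[0,0,0,-13.5,-2,0,10],[0,0,0,0,0,10,10],[0,0,0,0,0,20,10],[0,0,0,0,0,30,10],[0,0,0,0,0,30,10],[0,0,0,0,0,25,10],[0,0,0,0,0,20,10],[0,0,0,0,0,11,10],[0,0,0,0,0,0,10],[0,0,0,0,0,0,10]]]'

```text
time: 8.2
eef_pos: [0.6865, -0.0778, 0.1513]
ee_rot: [2.157, 2.282, 0.001]
wrist_force: [0.2, -0.2, -3.7]
finger_gap: 0.0213
```

Run:
```python
from h import *
d=cam("side"); crop(d,160,60,360,280,2.6,"pics/s6.png")
d=cam("top"); crop(d,200,80,350,220,4,"pics/t6.png")
plan([686,-77,118],tool(3.2))
```

```text
t 8.3 pos [686.5 -77.8 151.3] q [-0.28  0.69  0.99 -0.    1.46 -0.34] F [-0.4 -0.3 -4. ] gap 21.7
axes x,y,z: [[-0.056, 0.998, -0.001], [0.998, 0.056, 0.002], [0.002, -0.001, -1.0]]
turn [0.0016 0.0006 0.0002] shift after turn [ 0.9 -0.4 33.3] shift before [ 0.9 -0.5 33.3]
```

View pics/s6.png

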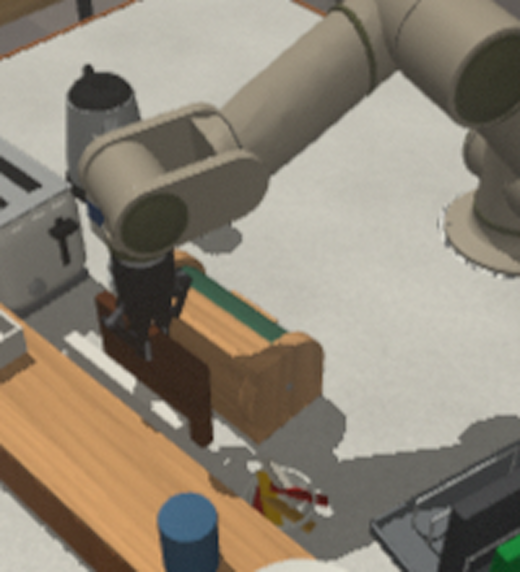

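View pics/t6.png

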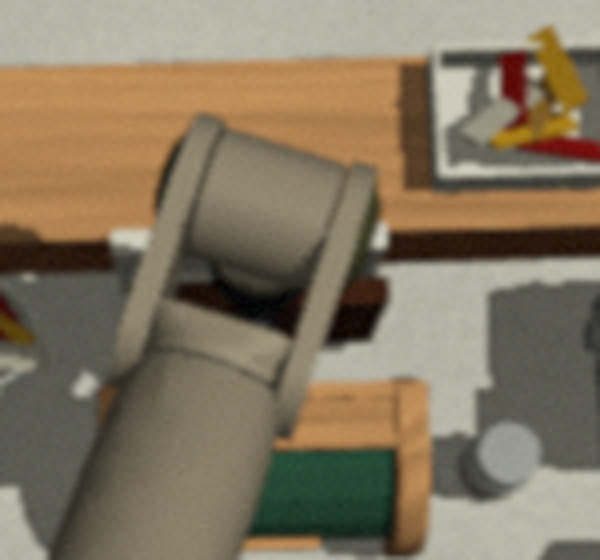

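Request:
play_rows --targets '[[[0,0,0,0,0,10,10],[0,0,0,0,0,12,10],[0,0,0,0,0,6,10],[0,0,0,0,0,2,10],[0,0,0,0,0,1,10],[0,0,0,0,0,1,10],[0,0,0,0,0,0.5,10],[0,0,0,0,0,0,10],[0,0,0,0,0,0,10],[0,0,0,0,0,0,10]]]'

```text
time: 9.55
eef_pos: [0.6864, -0.0777, 0.1186]
ee_rot: [2.158, 2.282, 0.001]
wrist_force: [-1.7, 2.2, 5.7]
finger_gap: 0.0213
```

Request:
play_rows --targets '[[[0,0,0,0,0,0,24],[0,0,0,0,0,0,26],[0,0,0,0,0,0,28],[0,0,0,0,0,0,31],[0,0,0,0,0,0,34],[0,0,0,0,0,0,34],[0,0,0,0,0,-8,34],[0,0,0,0,0,-20,34],[0,0,0,0,0,-30,34],[0,0,0,0,0,-30,34]]]'

```text
time: 10.8
eef_pos: [0.6861, -0.0778, 0.2074]
ee_rot: [2.158, 2.282, 0.0]
wrist_force: [0.8, -0.5, 0.0]
finger_gap: 0.0339
```

Run:
```python
from h import *
d=cam("side"); crop(d,160,60,360,280,2.6,"pics/s7.png")
plan([440,-60,206],tool(3.2))
```

```text
t 10.85 pos [687.3 -78.1 212.2] q [-0.28  0.65  0.89  0.    1.59 -0.34] F [0.2 0.  4.4] gap 34.1
axes x,y,z: [[-0.056, 0.998, -0.003], [0.998, 0.056, 0.007], [0.008, -0.002, -1.0]]
turn [0.0075 0.0026 0.0002] shift after turn [  31.8 -245.9    6.2] shift before [  31.9 -245.9    4.3]
```

View pics/s7.png

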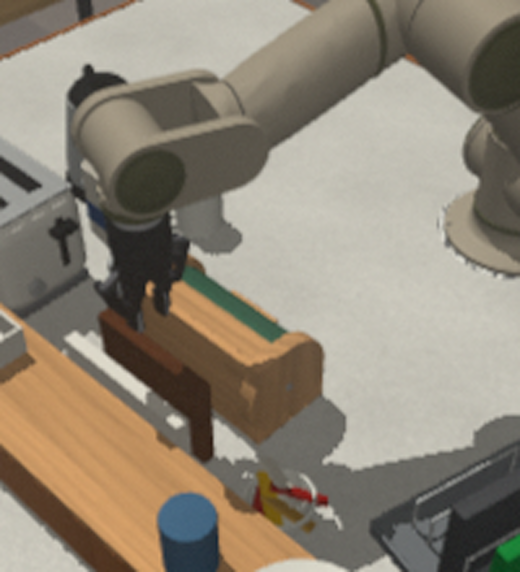

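Request:
play_rows --targets '[[[0,0,0,0,-20,-4,34],[0,0,0,10,-40,0,20],[0,0,0,22,-40,0,0],[0,0,0,22,-40,0,0],[0,0,0,22,-40,0,0],[0,0,0,22,-40,0,0],[0,0,0,24,-30,0,0],[-0.15,0,0,0,0,0,0],[-0.15,0,0,0,0,0,0],[-0.15,0,0,0,0,0,0]]]'

```text
time: 12.1
eef_pos: [0.4298, 0.03, 0.2108]
ee_rot: [1.916, 2.027, 0.469]
wrist_force: [0.7, 0.0, 0.2]
finger_gap: -0.0001
```

Request:
play_rows --targets '[[[-0.15,0,0,0,0,0,0],[-0.15,0,0,0,0,0,0],[0,0,0,0,0,0,0],[0,0,0,0,0,0,0],[0,0,0,0,0,0,0],[0,0,0,0,0,0,0],[0,0,0,0,0,0,0],[0,0,0,0,0,0,0],[0,0,0,0,0,0,0],[0,0,0,0,0,0,0]]]'

```text
time: 13.35
eef_pos: [0.4309, 0.0331, 0.2099]
ee_rot: [1.762, 1.878, 0.703]
wrist_force: [-0.7, -0.3, -0.1]
finger_gap: -0.0002
```

Run:
```python
from h import *
d=cam("side"); crop(d,160,60,360,280,2.6,"pics/s8.png")
d=cam("top"); crop(d,200,120,330,260,4,"pics/t8.png")
plan([425,28,60],tool(3.2,-43))
```

```text
t 13.45 pos [430.9  33.1 209.9] q [-0.37 -0.01  2.12  0.68  0.47 -0.96] F [ 0.5  0.2 -0.7] gap -0.3
axes x,y,z: [[-0.067, 0.998, 0.009], [0.758, 0.045, 0.651], [0.649, 0.05, -0.759]]
turn [-0.0421 -0.0139  0.0026] shift after turn [  -4.8 -106.7  105.4] shift before [  -6.  -102.2  109.7]
```

View pics/s8.png

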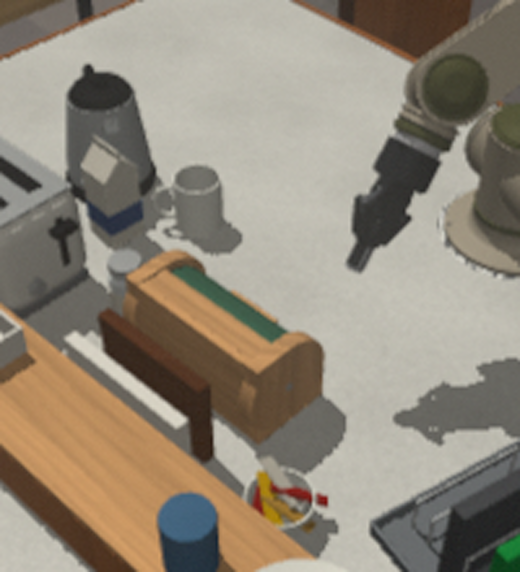

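View pics/t8.png

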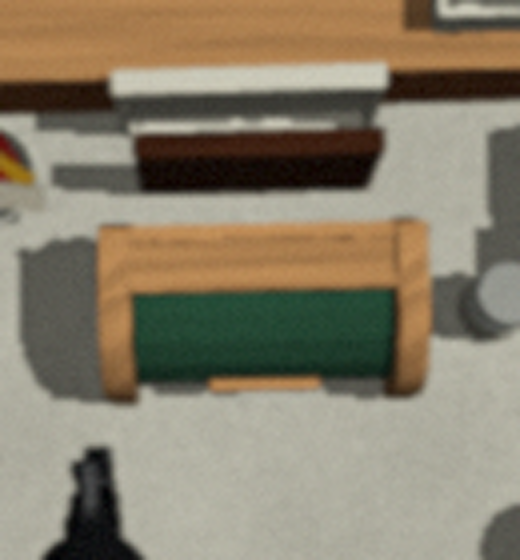

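Request:
play_rows --targets '[[[0,0,0,-1,-17,20,0],[0,0,0,-1,-17,20,0],[0,0,0,-1,-17,20,0],[0,0,0,0,-17,20,0],[0,0,0,0,-17,20,0],[0,0,0,0,-17,20,0],[0,0,0,0,0,0,0],[0,0,0,0,0,0,0],[0,0,0,0,0,0,0],[0,0,0,0,0,0,0]]]'

```text
time: 14.7
eef_pos: [0.434, 0.0369, 0.0851]
ee_rot: [1.756, 1.886, 0.731]
wrist_force: [-0.2, 0.1, 0.4]
finger_gap: 0.0
```

Run:
```python
from h import *
plan([484-16,29,52],tool(3.2,-40.6))
```

```text
t 14.7 pos [434.   36.9  85.1] q [-0.38  0.35  2.34  2.14  0.37 -2.52] F [-0.2  0.1  0.4] gap 0.0
axes x,y,z: [[-0.08, 0.996, 0.024], [0.753, 0.045, 0.657], [0.653, 0.071, -0.754]]
turn [ 0.0079 -0.0346  0.0026] shift after turn [-9.8  4.  46.9] shift before [-11.4   3.6  46.6]
```

Request:
play_rows --targets '[[[0.1,0,0,0,0,0,0],[0.1,0,0,0,0,0,0],[0.1,0,0,0,0,0,0],[0.05,0,0,0,0,0,0],[0,0,0,0,0,0,0],[0,0,0,0,0,0,0],[0,0,0,0,0,0,0],[0,0,0,0,0,0,0],[0,0,0,0,0,0,0],[0,0,0,0,0,0,0]]]'

```text
time: 15.95
eef_pos: [0.4324, 0.0496, 0.0822]
ee_rot: [1.865, 2.042, 0.632]
wrist_force: [0.1, -0.5, 0.5]
finger_gap: -0.0001
```

Run:
```python
from h import *
plan([484-35,29,52],tool(3.2,-20))
```

```text
t 15.95 pos [432.4  49.6  82.2] q [-0.32  0.31  2.21  1.09  0.31 -1.42] F [ 0.1 -0.5  0.5] gap -0.1
axes x,y,z: [[-0.109, 0.992, 0.07], [0.858, 0.058, 0.511], [0.503, 0.116, -0.857]]
turn [ 0.1867 -0.0865  0.0186] shift after turn [-21.5   4.2  33.7] shift before [-24.3  -2.4  31.9]
```

Request:
play_rows --targets '[[[0.06,-0.03,0,-8,0,-5,0],[0.06,-0.03,0,-8,0,-5,0],[0.06,-0.03,0.02,-6,0,-5,0],[0.06,0,0,0,0,0,0],[0,0,0,0,0,0,0],[0,0,0,0,0,0,0],[0,0,0,0,0,0,0],[0,0,0,0,0,0,0],[0,0,0,0,0,0,0],[0,0,0,0,0,0,0]]]'

```text
time: 17.2
eef_pos: [0.4283, 0.031, 0.0927]
ee_rot: [1.998, 2.118, 0.353]
wrist_force: [0.3, 0.4, -0.4]
finger_gap: 0.0005
```

Run:
```python
from h import *
plan([484-35,29,55],tool(3.2,-20))
```

```text
t 17.2 pos [428.3  31.   92.7] q [-0.27  0.28  2.05  0.23  0.52 -0.52] F [ 0.3  0.4 -0.4] gap 0.5
axes x,y,z: [[-0.06, 0.998, 0.013], [0.948, 0.053, 0.313], [0.311, 0.031, -0.95]]
turn [-0.031  -0.0133  0.0001] shift after turn [-3.2  6.5 42.4] shift before [-3.7  7.8 42.2]
```

Request:
play_rows --targets '[[[0,0,0,-1,1.7,11,0],[0,0,0,-1,1.7,11,0],[0,0,0,-1,1.7,11,0],[0,0,0,0,1.7,10,0],[0,0,0,0,0,0,0],[0,0,0,0,0,0,0],[0,0,0,0,0,0,0],[0,0,0,0,0,0,0],[0,0,0,0,0,0,0],[0,0,0,0,0,0,0]]]'

```text
time: 18.45
eef_pos: [0.4483, 0.0297, 0.054]
ee_rot: [1.998, 2.118, 0.353]
wrist_force: [-0.4, -1.0, -0.7]
finger_gap: 0.0
```

Run:
```python
from h import *
plan([484-16,29,50],tool(3.2,-18))
d=cam("top"); crop(d,200,120,330,260,4,"pics/t9.png")
d=cam("side"); crop(d,160,60,360,280,2.6,"pics/s9.png")
```

```text
t 18.45 pos [448.3  29.7  54. ] q [-0.26  0.39  2.05  0.28  0.41 -0.56] F [-0.4 -1.  -0.7] gap 0.0
axes x,y,z: [[-0.06, 0.998, 0.012], [0.948, 0.053, 0.313], [0.312, 0.031, -0.95]]
turn [ 0.0039 -0.0132  0.0004] shift after turn [-1.8 17.4  9.9] shift before [-1.9 17.4  9.9]
```

View pics/t9.png

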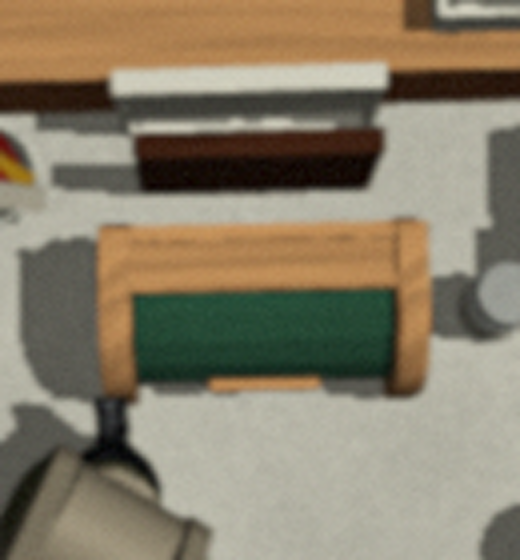

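View pics/s9.png

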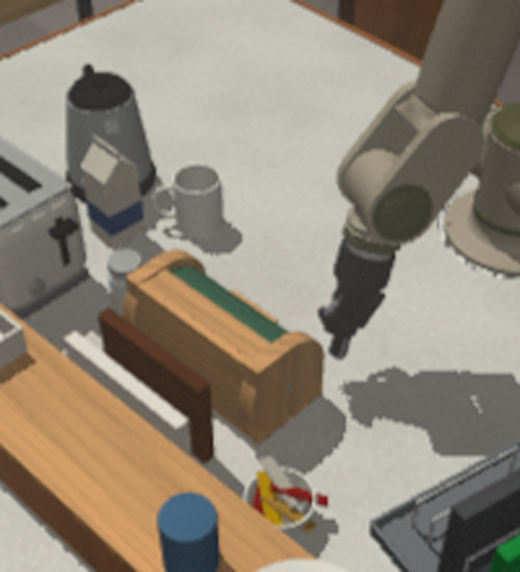

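Request:
play_rows --targets '[[[0,0,0,-3,5.7,2,0],[0,0,0,0,5.7,2,0],[0,0,0,0,5.7,2,0],[0,0,0,0,4.7,1.5,0],[0,0,0,0,4.7,1.5,0],[0,0,0,0,4.7,1.5,0],[0,0,0,0,4.7,1.5,0],[0,0,0,0,4.7,1.5,0],[0,0,0,0,4.7,1.5,0],[0,0,0,0,0,0,0]]]'

```text
time: 19.8
eef_pos: [0.4955, 0.03, 0.0536]
ee_rot: [1.999, 2.12, 0.351]
wrist_force: [-3.6, 1.2, 2.5]
finger_gap: -0.0001
```

Run:
```python
from h import *
plan([500,29,54],tool(3.2,-18))
d=cam("top"); crop(d,200,120,330,260,4,"pics/t10.png")
```

```text
t 19.8 pos [495.5  30.   53.6] q [-0.23  0.45  1.93  0.22  0.48 -0.47] F [-3.6  1.2  2.5] gap -0.1
axes x,y,z: [[-0.061, 0.998, 0.013], [0.949, 0.054, 0.311], [0.31, 0.031, -0.95]]
turn [ 0.0021 -0.014   0.0007] shift after turn [-1.3  4.4  1. ] shift before [-1.3  4.4  1. ]
```

View pics/t10.png

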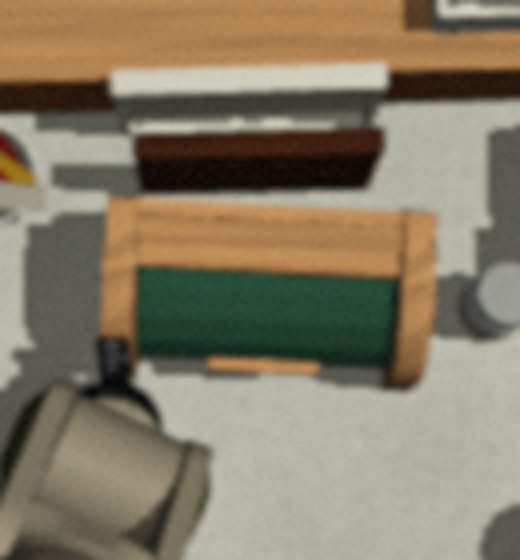

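```bash
cat >> h.py <<'E'
def bin_(d,dbg=None):
    p=d["pixels"]; hsv=cv2.cvtColor(p,cv2.COLOR_BGR2HSV)
    m=cv2.inRange(hsv,(8,70,90),(22,255,255)); m[:, :205]=0; m[:,330:]=0; m[:128]=0
    n,l,st,_=cv2.connectedComponentsWithStats(m)
    k=1+np.argmax(st[1:,4]); 
    # ledge excluded by requiring component below row 128 not touching wide
    order=np.argsort(-st[1:,4])+1
    for k in order:
        if st[k,2]<110 and st[k,1]>135: break
    c=(l==k); xs=np.arange(st[k,0]+4,st[k,0]+st[k,2]-4); ys=[]
    g=hsv[...,1].astype(float)
    for x in xs:
        y0=int(np.argmax(c[:,x])); ys.append(y0)
    ys=np.array(ys,float); a=np.polyfit(xs,ys,1)
    for _ in range(4):
        res=np.abs(ys-np.polyval(a,xs)); ok=res<1.5; a=np.polyfit(xs[ok],ys[ok],1)
    f=lambda x:1e3*onz(d,x,np.polyval(a,x)-.5,.148)
    L=f(st[k,0]-.5);Rr=f(st[k,0]+st[k,2]-.5); v=L-Rr
    print("bin comp",st[k],"backL",L[:2].round(1),"backR",Rr[:2].round(1),"yaw rel world",round(np.degrees(np.arctan2(-v[0],v[1])),2))
E
python3 - <<'E'
from h import *
d=cam("top"); bin_(d)
d2=dict(d); d2["pixels"]=cv2.imread("pics/top0.png"); bin_(d2)
E
```

```text
bin comp [ 224  168   85   48 1805] backL [640.8  50.3] backR [ 633.  -217.3] yaw rel world -1.67
bin comp [ 224  175   85   43 1819] backL [615.3  49.3] backR [ 628.1 -217.4] yaw rel world 2.76
```

Request:
play_rows --targets '[[[0,0,0,0,4.7,1.5,0],[0,0,0,0,4.7,1.5,0],[0,0,0,0,4.7,1.5,0],[0,0,0,0,0,0,0],[0,0,0,0,-10,-3.2,0],[0,0,0,0,-19,-6.2,0],[0,0,0,0,-19,-6.2,0],[0,0,0,-25,0,0,0],[0,0,0,-35,0,0,0],[0,0,0,-35,0,0,0]]]'

```text
time: 21.15
eef_pos: [0.466, -0.0685, 0.0528]
ee_rot: [1.997, 2.117, 0.352]
wrist_force: [-0.2, 1.0, -0.3]
finger_gap: 0.0001
```

Run:
```python
from h import *
plan([450,-207,54],tool(3.2,-18))
bin_(cam("top"))
```

```text
t 21.15 pos [466.  -68.5  52.8] q [-0.5   0.42  1.99  0.38  0.49 -0.87] F [-0.2  1.  -0.3] gap 0.1
axes x,y,z: [[-0.06, 0.998, 0.012], [0.948, 0.053, 0.313], [0.312, 0.03, -0.95]]
turn [ 0.0047 -0.0125  0.0005] shift after turn [-137.3  -22.1   -8.5] shift before [-137.2  -22.2  -10.3]
bin comp [ 225  164   86   51 1871] backL [658.4  47.9] backR [ 637.  -223.6] yaw rel world -4.52
```

Request:
play_rows --targets '[[[0,0,0,-30,-5,-1.5,0],[0,0,0,-35,-5,-1.5,0],[0,0,0,-35,0,0,0],[0,0,0,-30,0,0,0],[0,0,0,0,0,0,0],[0,0,0,0,0,0,0],[0,0,0,0,0,0,0],[0,0,0,0,0,0,0],[0,0,0,0,0,0,0],[0,0,0,0,0,0,0]]]'

```text
time: 22.45
eef_pos: [0.4637, -0.1976, 0.0507]
ee_rot: [1.998, 2.118, 0.352]
wrist_force: [1.0, 0.3, -0.2]
finger_gap: 0.0001
```

Run:
```python
from h import *
plan([493,-198,52],tool(3.2,-18))
d=cam("top"); crop(d,220,120,350,260,4,"pics/t11.png")
```

```text
t 22.45 pos [ 463.7 -197.6   50.7] q [-0.76  0.47  1.88  0.42  0.62 -1.14] F [ 1.   0.3 -0.2] gap 0.1
axes x,y,z: [[-0.061, 0.998, 0.012], [0.948, 0.054, 0.313], [0.311, 0.031, -0.95]]
turn [ 0.0038 -0.0133  0.0006] shift after turn [-2.  28.2  7.8] shift before [-2.1 28.2  7.9]
```

View pics/t11.png

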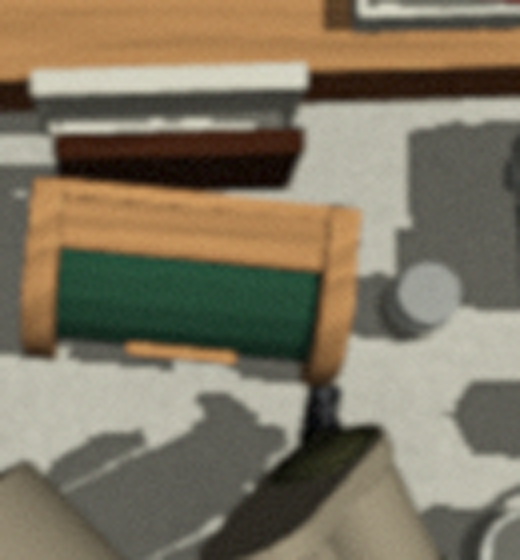

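Request:
play_rows --targets '[[[0,0,0,0,7,2.2,0],[0,0,0,0,7,2.2,0],[0,0,0,0,7,2.2,0],[0,0,0,0,5.5,1.8,0],[0,0,0,0,5.5,1.8,0],[0,0,0,0,5.5,1.8,0],[0,0,0,0,5.5,1.8,0],[0,0,0,0,5.5,1.8,0],[0,0,0,0,5.5,1.8,0],[0,0,0,0,5.5,1.8,0]]]'

```text
time: 23.75
eef_pos: [0.5258, -0.194, 0.0508]
ee_rot: [1.999, 2.119, 0.352]
wrist_force: [-5.9, -1.0, 1.3]
finger_gap: -0.0
```

Run:
```python
from h import *
plan([493,-198,52],tool(3.2,-18))
bin_(cam("top"))
```

```text
t 23.75 pos [ 525.8 -194.    50.8] q [-0.66  0.54  1.73  0.35  0.67 -0.98] F [-5.9 -1.   1.3] gap -0.0
axes x,y,z: [[-0.06, 0.998, 0.013], [0.949, 0.053, 0.311], [0.31, 0.031, -0.95]]
turn [ 0.0025 -0.0136  0.    ] shift after turn [ -2.2 -30.9 -11.3] shift before [ -2.  -30.9 -11.4]
bin comp [ 225  161   84   45 1867] backL [661.1  48. ] backR [ 670.9 -216.9] yaw rel world 2.12
```

Request:
play_rows --targets '[[[0,0,0,0,4.7,1.6,0],[0,0,0,0,4.7,1.6,0],[0,0,0,0,4.7,1.6,0],[0,0,0,0,4.7,1.6,0],[0,0,0,0,0,0,0],[0,0,0,0,-12,-4,0],[0,0,0,0,-19,-6.2,0],[0,0,0,0,-12,-4,0],[0,0,0,40,0,0,0],[0,0,0,50,0,0,0]]]'

```text
time: 25.05
eef_pos: [0.4949, -0.1056, 0.0521]
ee_rot: [2.0, 2.115, 0.352]
wrist_force: [0.7, -0.0, -1.2]
finger_gap: 0.0001
```

Run:
```python
from h import *
plan([493,30,52],tool(3.2,-18))
d=cam("top");bin_(d); crop(d,200,120,330,260,4,"pics/t12.png")
d=cam("side"); crop(d,160,60,360,280,2.6,"pics/s12.png")
```

```text
t 25.05 pos [ 494.9 -105.6   52.1] q [-0.54  0.47  1.89  0.36  0.55 -0.88] F [ 0.7 -0.  -1.2] gap 0.1
axes x,y,z: [[-0.058, 0.998, 0.012], [0.948, 0.051, 0.313], [0.312, 0.03, -0.95]]
turn [ 0.0046 -0.0121 -0.0018] shift after turn [135.5   5.3   1.9] shift before [135.5   5.1   3.5]
bin comp [ 223  155   86   50 1891] backL [666.   54.5] backR [ 693.7 -216.7] yaw rel world 5.85
```

View pics/t12.png

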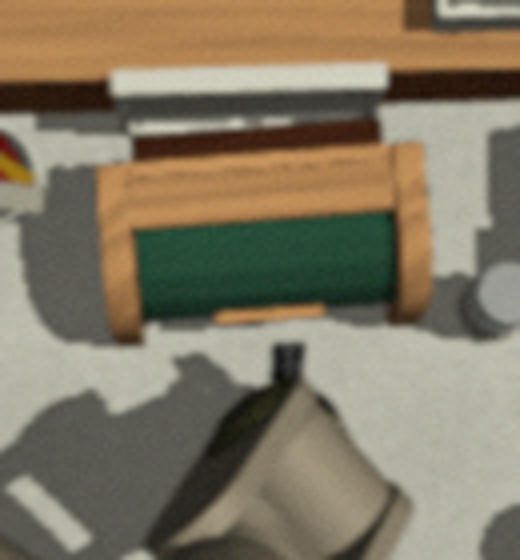

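View pics/s12.png

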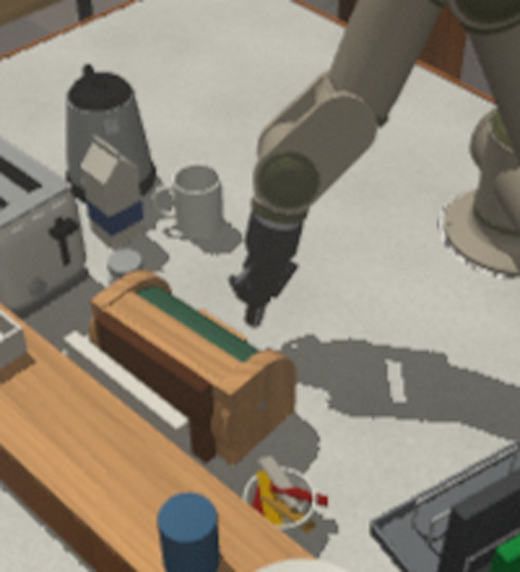

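Request:
play_rows --targets '[[[0,0,0,45,0,0,0],[0,0,0,45,0,0,0],[0,0,0,40,0,0,0],[0,0,0,0,7,2.2,0],[0,0,0,0,7,2.2,0],[0,0,0,0,7,2.2,0],[0,0,0,0,5,1.7,0],[0,0,0,0,5,1.7,0],[0,0,0,0,5,1.7,0],[0,0,0,0,0,0,0]]]'

```text
time: 26.4
eef_pos: [0.5249, 0.0265, 0.0537]
ee_rot: [1.999, 2.119, 0.352]
wrist_force: [-2.7, 1.1, 2.1]
finger_gap: -0.0
```

Run:
```python
from h import *
plan([522,25,52],tool(3.2,-18))
d=cam("top");bin_(d); crop(d,200,120,330,260,4,"pics/t13.png")
```

```text
t 26.4 pos [524.9  26.5  53.7] q [-0.22  0.48  1.85  0.2   0.52 -0.44] F [-2.7  1.1  2.1] gap -0.0
axes x,y,z: [[-0.061, 0.998, 0.013], [0.949, 0.054, 0.312], [0.31, 0.031, -0.95]]
turn [ 0.0026 -0.0137  0.0006] shift after turn [-1.3 -3.3  0.7] shift before [-1.3 -3.3  0.6]
bin comp [ 223  155   86   43 1822] backL [667.8  54.6] backR [ 693.8 -216.7] yaw rel world 5.47
```

View pics/t13.png

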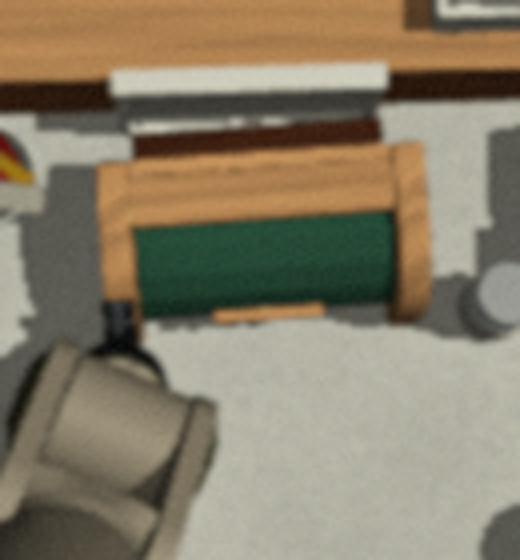

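Contact is on the left cheek (px ~118,305). Push 33 mm.

Request:
play_rows --targets '[[[0,0,0,0,4.7,1.6,0],[0,0,0,0,4.7,1.6,0],[0,0,0,0,4.7,1.6,0],[0,0,0,0,4.7,1.6,0],[0,0,0,0,4.7,1.6,0],[0,0,0,0,4.7,1.6,0],[0,0,0,0,4.7,1.6,0],[0,0,0,0,0,0,0],[0,0,0,0,-12,-4,0],[0,0,0,0,-19,-6.2,0]]]'

```text
time: 27.7
eef_pos: [0.5269, 0.0263, 0.0534]
ee_rot: [1.998, 2.118, 0.353]
wrist_force: [0.4, -0.2, 0.7]
finger_gap: 0.0
```

Run:
```python
from h import *
plan([522,-200,52],tool(3.2,-18))
d=cam("top");bin_(d); crop(d,200,120,330,260,4,"pics/t14.png")
d=cam("side"); crop(d,160,60,360,280,2.6,"pics/s14.png")
```

```text
t 27.7 pos [526.9  26.3  53.4] q [-0.22  0.48  1.84  0.2   0.52 -0.44] F [ 0.4 -0.2  0.7] gap 0.0
axes x,y,z: [[-0.06, 0.998, 0.012], [0.948, 0.053, 0.313], [0.312, 0.03, -0.95]]
turn [ 0.0045 -0.013   0.0004] shift after turn [-225.7  -17.1   -4.1] shift before [-225.6  -17.1   -7.1]
bin comp [ 225  149   84   46 1881] backL [705.1  49.8] backR [ 702.5 -216.6] yaw rel world -0.56
```

View pics/t14.png

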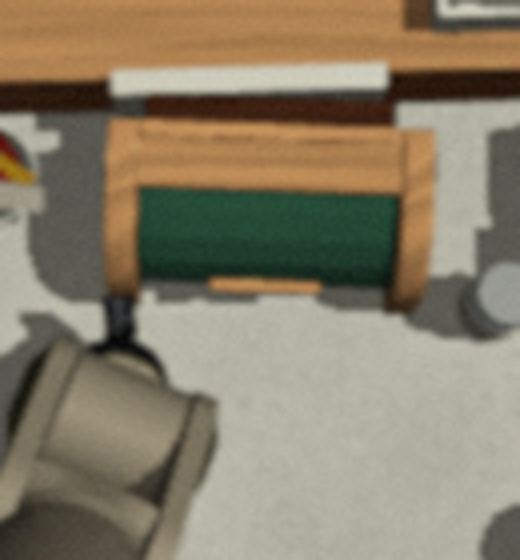

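View pics/s14.png

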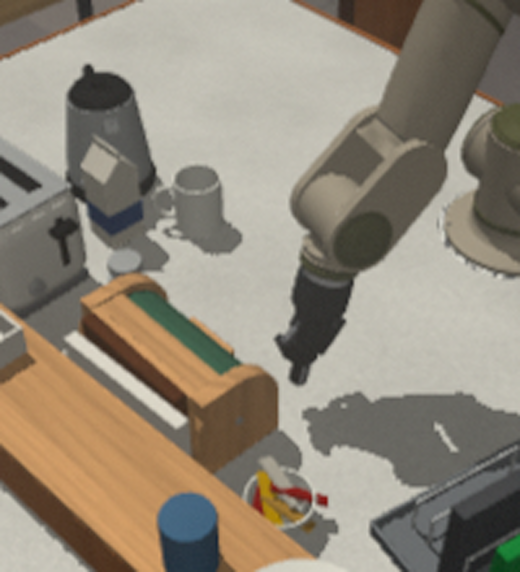

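Request:
play_rows --targets '[[[0,0,0,-40,-9.5,-3.2,0],[0,0,0,-47,0,0,0],[0,0,0,-47,0,0,0],[0,0,0,-47,0,0,0],[0,0,0,-45,0,0,0],[0,0,0,0,7,2.2,0],[0,0,0,0,7,2.2,0],[0,0,0,0,5,1.7,0],[0,0,0,0,4.7,1.6,0],[0,0,0,0,0,0,0]]]'

```text
time: 29.05
eef_pos: [0.5561, -0.1975, 0.0508]
ee_rot: [1.997, 2.119, 0.353]
wrist_force: [0.2, -0.6, -0.1]
finger_gap: -0.0003
```

Run:
```python
from h import *
plan([556,-199,52],tool(3.2,-18))
d=cam("top");bin_(d); crop(d,200,120,330,260,4,"pics/t15.png")
```

```text
t 29.05 pos [ 556.1 -197.5   50.8] q [-0.63  0.57  1.65  0.33  0.71 -0.92] F [ 0.2 -0.6 -0.1] gap -0.3
axes x,y,z: [[-0.061, 0.998, 0.012], [0.948, 0.054, 0.313], [0.311, 0.031, -0.95]]
turn [ 0.0038 -0.0136  0.0015] shift after turn [-1.5  0.2 -1.2] shift before [-1.4  0.2 -1.3]
bin comp [ 225  149   84   47 1844] backL [705.1  49.8] backR [ 702.5 -216.6] yaw rel world -0.54
```

View pics/t15.png

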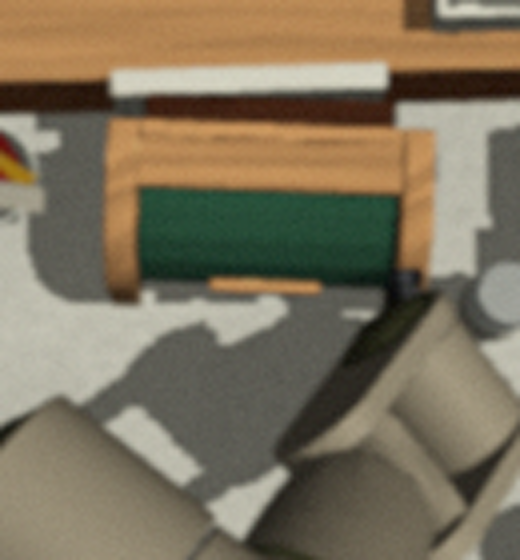

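Request:
play_rows --targets '[[[0,0,0,-5,0,0,0],[0,0,0,0,3.8,1.2,0],[0,0,0,0,3.8,1.2,0],[0,0,0,0,2.8,0.9,0],[0,0,0,0,1.9,0.6,0],[0,0,0,0,0,0,0],[0,0,0,0,0,0,0],[0,0,0,0,0,0,0],[0,0,0,0,0,0,0],[0,0,0,0,0,0,0]]]'

```text
time: 30.35
eef_pos: [0.5684, -0.2027, 0.0506]
ee_rot: [1.999, 2.118, 0.352]
wrist_force: [-5.9, -0.7, 0.2]
finger_gap: 0.0001
```

Run:
```python
from h import *
plan([556,-199,52],tool(3.2,-18))
d=cam("top");bin_(d); crop(d,200,120,330,260,4,"pics/t16.png")
```

```text
t 30.35 pos [ 568.4 -202.7   50.6] q [-0.63  0.59  1.61  0.32  0.73 -0.9 ] F [-5.9 -0.7  0.2] gap 0.1
axes x,y,z: [[-0.06, 0.998, 0.013], [0.949, 0.053, 0.312], [0.31, 0.031, -0.95]]
turn [ 0.0027 -0.0135 -0.0002] shift after turn [  4.4 -11.2  -5.1] shift before [  4.4 -11.2  -5.1]
bin comp [ 226  147   83   48 1822] backL [703.8  46.5] backR [ 715.3 -216.4] yaw rel world 2.51
```

View pics/t16.png

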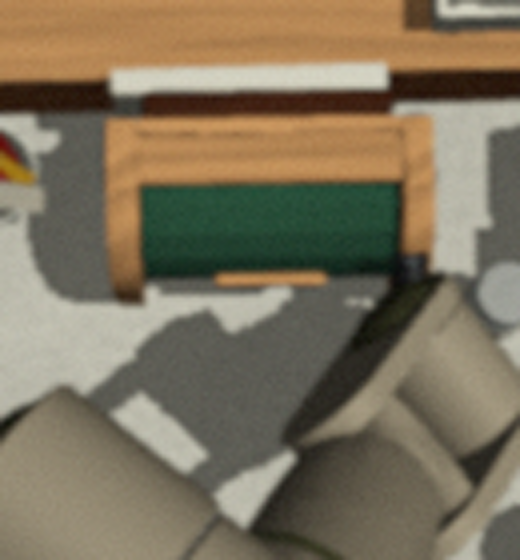

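Request:
play_rows --targets '[[[0,0,0,0,0.95,0.3,0],[0,0,0,0,0.95,0.3,0],[0,0,0,0,0.95,0.3,0],[0,0,0,0,0,0,0],[0,0,0,0,0,0,0],[0,0,0,0,0,0,0],[0,0,0,0,0,0,0],[0,0,0,0,0,0,0],[0,0,0,0,0,0,0],[0,0,0,0,0,0,0]]]'

```text
time: 31.65
eef_pos: [0.5713, -0.2025, 0.0506]
ee_rot: [1.999, 2.119, 0.352]
wrist_force: [-5.5, -1.5, 1.4]
finger_gap: 0.0005
```

Run:
```python
from h import *
plan([556,-199,52],tool(3.2,-18))
d=cam("top");bin_(d)
d=cam("side"); crop(d,160,130,300,270,5,"pics/s17.png")
```

```text
t 31.65 pos [ 571.3 -202.5   50.6] q [-0.62  0.59  1.6   0.31  0.73 -0.89] F [-5.5 -1.5  1.4] gap 0.5
axes x,y,z: [[-0.06, 0.998, 0.013], [0.949, 0.053, 0.311], [0.31, 0.031, -0.95]]
turn [ 0.0026 -0.0135 -0.0002] shift after turn [  4.3 -14.   -6. ] shift before [  4.4 -14.   -5.9]
bin comp [ 226  146   83   47 1826] backL [704.1  46.6] backR [ 717.8 -216.4] yaw rel world 2.99
```

View pics/s17.png

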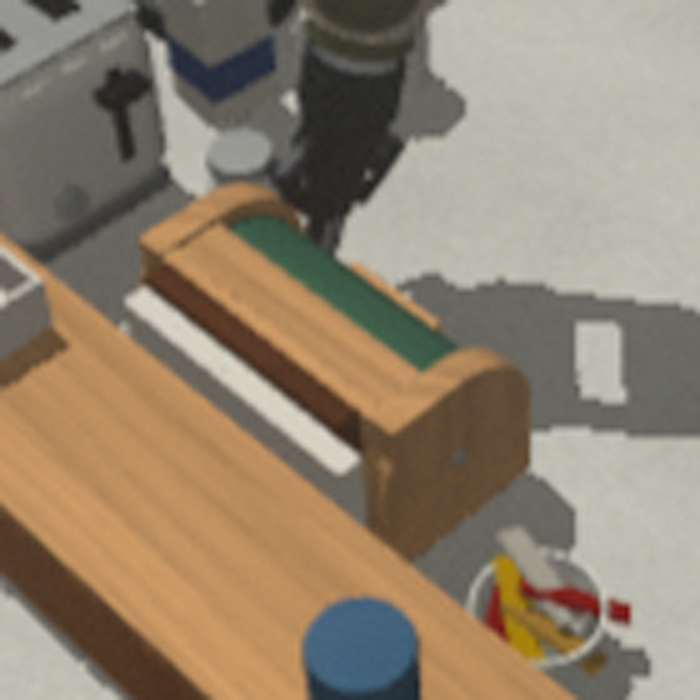

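Request:
play_rows --targets '[[[0,0,0,0,0.95,0.3,0],[0,0,0,0,0.95,0.3,0],[0,0,0,0,0,0,0],[0,0,0,0,0,0,0],[0,0,0,0,0,0,0],[0,0,0,0,0,0,0],[0,0,0,0,0,0,0],[0,0,0,0,0,0,0],[0,0,0,0,0,0,0],[0,0,0,0,0,0,0]]]'

```text
time: 33.0
eef_pos: [0.5733, -0.2025, 0.0508]
ee_rot: [1.999, 2.118, 0.351]
wrist_force: [-6.1, -2.7, 1.6]
finger_gap: 0.0001
```

Run:
```python
from h import *
plan([556,-199,52],tool(3.2,-18))
d=cam("top");bin_(d)
```

```text
t 33.0 pos [ 573.3 -202.5   50.8] q [-0.62  0.59  1.6   0.31  0.73 -0.89] F [-6.1 -2.7  1.6] gap 0.1
axes x,y,z: [[-0.06, 0.998, 0.013], [0.949, 0.053, 0.312], [0.31, 0.031, -0.95]]
turn [ 0.0026 -0.0132 -0.0002] shift after turn [  4.5 -15.8  -6.4] shift before [  4.5 -15.8  -6.4]
bin comp [ 226  146   83   47 1826] backL [704.4  46.6] backR [ 720.  -216.4] yaw rel world 3.4
```

Request:
play_rows --targets '[[[0,0,0,0,-12,-4,0],[0,0,0,0,-13,-4.2,0],[0,0,0,46,0,0,0],[0,0,0,46,0,0,0],[0,0,0,46,0,0,0],[0,0,0,46,0,0,0],[0,0,0,44,0,0,0],[0,0,0,0,9,3,0],[0,0,0,0,9,3,0],[0,0,0,0,5,1.7,0]]]'

```text
time: 34.3
eef_pos: [0.559, 0.0241, 0.0536]
ee_rot: [1.999, 2.116, 0.353]
wrist_force: [0.0, -0.3, -0.1]
finger_gap: -0.0001
```

Request:
play_rows --targets '[[[0,0,0,0,0.95,0.3,0],[0,0,0,0,0.95,0.3,0],[0,0,0,0,0,0,0],[0,0,0,0,0,0,0],[0,0,0,0,0,0,0],[0,0,0,0,0,0,0],[0,0,0,0,0,0,0],[0,0,0,0,0,0,0],[0,0,0,0,0,0,0],[0,0,0,0,0,0,0]]]'

```text
time: 35.55
eef_pos: [0.5601, 0.0255, 0.0536]
ee_rot: [1.998, 2.118, 0.352]
wrist_force: [-2.5, -0.5, 1.1]
finger_gap: 0.0003
```

Run:
```python
from h import *
plan([559,25,52],tool(3.2,-18))
d=cam("top");bin_(d); crop(d,200,120,330,220,5,"pics/t18.png")
```

```text
t 35.55 pos [560.1  25.5  53.6] q [-0.21  0.52  1.75  0.18  0.57 -0.4 ] F [-2.5 -0.5  1.1] gap 0.3
axes x,y,z: [[-0.06, 0.998, 0.013], [0.948, 0.053, 0.312], [0.311, 0.031, -0.95]]
turn [ 0.0036 -0.0133  0.0004] shift after turn [-0.4 -1.5  1.2] shift before [-0.4 -1.5  1.2]
bin comp [ 226  146   83   44 1804] backL [704.   46.5] backR [ 719.9 -216.4] yaw rel world 3.47
```

View pics/t18.png

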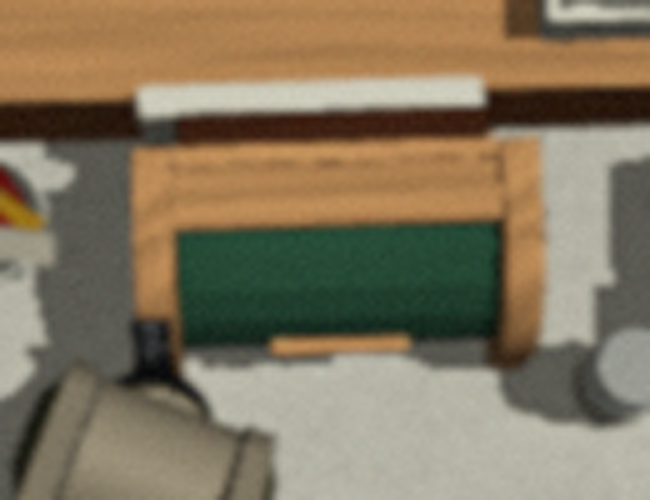

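Request:
play_rows --targets '[[[0,0,0,0,0.95,0.3,0],[0,0,0,0,0.95,0.3,0],[0,0,0,0,0.95,0.3,0],[0,0,0,0,0,0,0],[0,0,0,0,0,0,0],[0,0,0,0,0,0,0],[0,0,0,0,0,0,0],[0,0,0,0,0,0,0],[0,0,0,0,0,0,0],[0,0,0,0,0,0,0]]]'

```text
time: 36.85
eef_pos: [0.5613, 0.0261, 0.0535]
ee_rot: [2.0, 2.121, 0.35]
wrist_force: [-14.3, -0.3, 9.9]
finger_gap: 0.0003
```

Run:
```python
from h import *
plan([559,25,52],tool(3.2,-18))
d=cam("top");bin_(d)
```

```text
t 36.85 pos [561.3  26.1  53.5] q [-0.21  0.52  1.75  0.17  0.58 -0.4 ] F [-14.3  -0.3   9.9] gap 0.3
axes x,y,z: [[-0.061, 0.998, 0.013], [0.949, 0.054, 0.309], [0.308, 0.032, -0.951]]
turn [ 0.0004 -0.0143  0.0006] shift after turn [-1.  -2.7  0.7] shift before [-1.  -2.7  0.7]
bin comp [ 226  146   83   44 1804] backL [705.9  46.6] backR [ 719.6 -216.4] yaw rel world 2.99
```

Request:
play_rows --targets '[[[0,0,0,0,-12,-4,0],[0,0,0,0,-12,-4,0],[0,0,0,-46,0,0,0],[0,0,0,-46,0,0,0],[0,0,0,-46,0,0,0],[0,0,0,-46,0,0,0],[0,0,0,-46,0,0,0],[0,0,0,0,8,2.6,0],[0,0,0,0,8,2.6,0],[0,0,0,0,3,1,0]]]'

```text
time: 38.15
eef_pos: [0.5721, -0.2028, 0.0509]
ee_rot: [1.997, 2.12, 0.353]
wrist_force: [-0.1, 0.4, -0.1]
finger_gap: 0.0001
```

Request:
play_rows --targets '[[[0,0,0,0,0.95,0.3,0],[0,0,0,0,0.95,0.3,0],[0,0,0,0,0.95,0.3,0],[0,0,0,0,0,0,0],[0,0,0,0,0,0,0],[0,0,0,0,0,0,0],[0,0,0,0,0,0,0],[0,0,0,0,0,0,0],[0,0,0,0,0,0,0],[0,0,0,0,0,0,0]]]'

```text
time: 39.4
eef_pos: [0.5738, -0.2035, 0.0509]
ee_rot: [1.999, 2.12, 0.352]
wrist_force: [-6.7, 1.1, 3.8]
finger_gap: 0.0
```

Run:
```python
from h import *
plan([573,-203,52],tool(3.2,-18))
d=cam("top");bin_(d)
```

```text
t 39.4 pos [ 573.8 -203.5   50.9] q [-0.62  0.59  1.6   0.31  0.74 -0.89] F [-6.7  1.1  3.8] gap 0.0
axes x,y,z: [[-0.061, 0.998, 0.013], [0.949, 0.053, 0.311], [0.31, 0.032, -0.95]]
turn [ 0.0023 -0.0143  0.0005] shift after turn [ 0.5 -0.4 -1.3] shift before [ 0.6 -0.4 -1.3]
bin comp [ 226  146   83   47 1827] backL [706.   46.6] backR [ 719.7 -216.4] yaw rel world 2.99
```

Request:
play_rows --targets '[[[0,0,0,0,0.95,0.3,0],[0,0,0,0,0.95,0.3,0],[0,0,0,0,0,0,0],[0,0,0,0,0,0,0],[0,0,0,0,0,0,0],[0,0,0,0,0,0,0],[0,0,0,0,0,0,0],[0,0,0,0,0,0,0],[0,0,0,0,0,0,0],[0,0,0,0,0,0,0]]]'

```text
time: 40.7
eef_pos: [0.574, -0.2035, 0.0509]
ee_rot: [2.001, 2.122, 0.35]
wrist_force: [-21.3, -2.3, 11.5]
finger_gap: 0.0001
```

Run:
```python
from h import *
plan([573,-203,52],tool(3.2,-18))
d=cam("top");bin_(d)
```

```text
t 40.7 pos [ 574.  -203.5   50.9] q [-0.62  0.59  1.59  0.31  0.74 -0.89] F [-21.3  -2.3  11.5] gap 0.1
axes x,y,z: [[-0.061, 0.998, 0.014], [0.95, 0.053, 0.308], [0.307, 0.032, -0.951]]
turn [-0.0006 -0.015   0.0001] shift after turn [ 0.5 -0.6 -1.4] shift before [ 0.6 -0.6 -1.3]
bin comp [ 226  146   83   47 1826] backL [706.   46.6] backR [ 719.9 -216.4] yaw rel world 3.01
```

Request:
play_rows --targets '[[[0,0,0,0,-5,-1.6,0],[0,0,0,0,-15,-5,0],[0,0,0,0,-20,-6,0],[0,0,0,0,-20,-6,0],[0,0,0,0,10,-30,0],[0,0,0,0,10,-30,0],[0,0,0,0,10,-30,0],[0,0,0,0,10,-30,0],[0,0,0,0,0,0,0],[0,0,0,0,0,0,0]]]'

```text
time: 42.0
eef_pos: [0.5142, -0.2089, 0.1756]
ee_rot: [1.999, 2.119, 0.353]
wrist_force: [0.0, 0.2, 0.7]
finger_gap: -0.0001
```

Run:
```python
from h import *
plan([573,-203,52],tool(3.2,-18))
d=cam("top");bin_(d); crop(d,90,90,370,270,2.8,"pics/t20.png"); crop(d,215,130,315,190,7,"pics/t21.png")
# tray back top edge & ledge
P=lambda u,v,z: np.round(1e3*onz(d,215+u/7,130+v/7,z),1)
d=cam("side"); crop(d,160,80,300,270,3.1,"pics/s20.png")
```

```text
t 42.0 pos [ 514.2 -208.9  175.6] q [-0.7   0.35  1.59  0.27  1.   -0.89] F [0.  0.2 0.7] gap -0.1
axes x,y,z: [[-0.06, 0.998, 0.013], [0.949, 0.053, 0.312], [0.311, 0.031, -0.95]]
turn [ 0.003  -0.014   0.0003] shift after turn [  2.6  17.9 135.8] shift before [  0.7  17.5 135.9]
bin comp [ 226  146   83   47 1870] backL [706.   46.6] backR [ 719.9 -216.4] yaw rel world 3.03
```

View pics/t20.png

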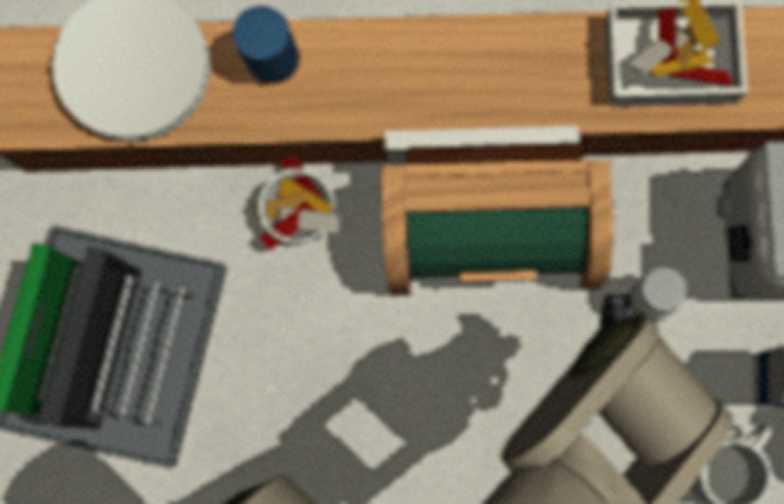

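View pics/t21.png

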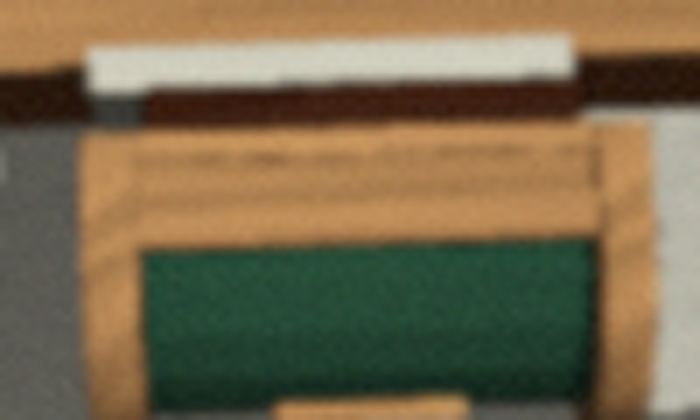

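View pics/s20.png

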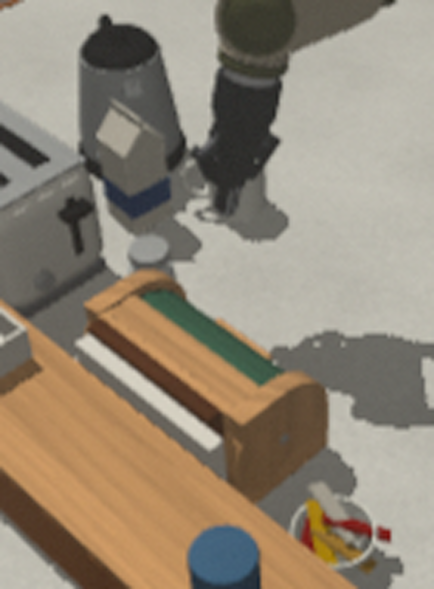

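Run:
```python
from h import *
print(r.sign_off())
```

```text
the job is handed in; nothing more can be done
None
```

I took the dark board out of the drainer, stood it on its long edge in front of the tray, and walked the bin straight back. I nudged the left and right cheeks in turn. The largest slew I measured was about 8° from the ledge line. The job was handed in at about 42 s of the 70 s allowed.

**Snug:** In the last small pushes the force rose from about 5 N of sliding friction to about 14 N on the left cheek and about 21 N on the right. The bin hardly moved under these. The highest wrist force I saw was about 24 N, but I only read it at the end of each call.

**Square:** The bin's yaw came out at 3.0°, against 3.2 to 3.3° for the ledge, so it agrees to within measuring error.

**Hidden:** The board lies within the bin's width, a little to the right of centre. From the top camera it shows only as a dark strip between tray and bin.

**Other things:** In the last pictures the jar, bowl, mug, milk, kettle, toaster and the other drainer items looked undisturbed. I compared them only by eye. The gripper stood clear of everything.

**Checks that were off or not made:**
- The board strip measured about 16 to 18 mm from above, against the 22 mm thickness. I put this down to blur.
- The bin's back came out about 3 mm closer to the ledge than my ledge estimate predicts. I put this down to calibration and pixel error.
- I never saw the tray-to-ledge contact directly; it is inferred from the forces.
- I did not push the left cheek again after the last right push, but the picture showed that end had not moved.

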